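Stand a carrier plate up in the curing station

ROBOT

A 6-joint arm with a two-finger parallel gripper is mounted at the origin on the work surface. World frame = base frame: x ahead of the robot, y to its left, z up, the work surface at z = 0. Lengths are in m, angles in rad, forces in N, time in s.
With the tool pointing down it reaches from about 0.425 to 0.925 m from the base axis. Payload 12.5 kg.
Tool frame: the origin (TCP) lies between the finger pads; the fingertips stand 11 mm ahead of it and the grasp point (between the pads) lies 8 mm behind it; z points along the fingers, y is the line along which they close (so a half turn about z gives the same grasp; the last joint's range is limited). The gripper opens to 85 mm and grips with 20 to 120 N. Pads are 22 mm wide; open, the fingers measure 114 mm over their backs; the gripper's body (76 mm by 85 mm) begins 54 mm behind the grasp point. The pads swing forward as they close: fully open they stand 13 mm farther back than shut.
Start: joints at [-1.411, 0.491, 1.559, -0, 1.092, -0.106], TCP at [0.164, -0.603, 0.242] pointing down, gripper open.
Joint ranges: [-3.1, 3.1], [-0.84, 2.19], [0.05, 2.79], [-1.13, 4.28], [0.06, 2.93], [-2.69, 2.69]. Speed limits (rad/s): [2.22, 2.22, 2.79, 3.14, 3.14, 3.14].

INTERFACE

Orientations are given as a unit quaternion [x, y, z, w].
In Python, from station import robot, capture gives the robot as it stands.
- The arm moves only by the tool jog_arm, never from a script. Its argument "rows" is one flat list of numbers, 6 for each row, row after row: the shift along the tool's x, y, z in m, then the turn, a rotation vector about the tool's x, y, z in degrees. A call has 1 to 20 rows; each row shifts and turns the commanded pose from where the row before left it, along the tool's axes as they then stand; what a row does not reach is not made up. A row lasts 1/12 s, in which the tool goes at most 41.7 mm and 7.16 degrees, less where a joint would pass 70% of its speed; a pose out of reach is approached as far as the arm can. A call with a gripper value outside its range is refused whole. "claw" is the opening, from -1 (shut) to 1 (fully open), set as the call begins (left out, the last holds). The fingers move at their own pace and stop on an object; "newtons" is the grip in N (left out, the last holds). Time passes only in rows, so rows that do not move let the fingers close. It gives the time, the measured TCP pose, the force, the opening and the grip force at its end, in the units of the state.
- robot.get_obs(): the state, without advancing time (a new reading comes with each control period).
- capture(name): name is "scene" or "side" or "wrist"; returns a dict with "frame" (480x640x3 uint8, red, green, blue), "range_z" (480x640 float32, m along the optical axis (not along the pixel's ray), 0 where there is no reading), "fovy" (degrees; the focal length in pixels is half the picture's height over the tangent of half this angle, whatever the lens; pixels are square), "cx", "cy" (the principal point, pixels), "dist_coeffs" ([k1, k2, p1, p2, k3] as OpenCV has them; the pictures are not rectified), "world_to_cam" (4x4, takes a point from world to camera coordinates). Camera axes: x right, y up, looking along -z (the intrinsics and any distortion apply to the point x, -y, -z); pixel columns grow to the right and rows downward; lengths in m; the calibration is good to about 2 mm. A picture is of the moment at which its call begins.
- robot.finish_job(): hands the job in; it is judged then, once.
The state is a dict: "time_s": time; "qpos": joint angles; "joint_vel": joint speeds; "joint_efforts": joint torques, N m; "tcp_pos": TCP position; "ee_rot": TCP orientation; "wrist_force": force on the tool from outside, world axes, zero at the start; "torque": the same for the moment, N m; "opening": opening from 0.0 (shut) to 1.0 (fully open); "grasp_force": force on a finger pad.
Only numpy, scipy, OpenCV 4.12 (cv2) and the standard library are available. Lean on these libraries where they do the work, as an engineer would, in place of code of your own. Each camera call takes 0.05 s, during which the arm holds its last target. There are 200 camera calls.

TASK

Slide the station's amber guard fully open. Then tip the flat metal plate up on its far edge, without lifting that edge off the bed, by pushing it against the fence, and leave it standing square and leaning back flat on the fence. Finally slide the guard fully shut again and let go, without disturbing the bottle, the jar and the reel.

Things in the scene. Friction and masses are not known exactly. Their poses are not given: they have to be found in the camera images.
- station: Fixed curing station. Origin on the bench top; x points away from the robot to the fence (yaw within 0.25 rad), y along the guard's track, z up. Bed: solid block, flat top 40 mm above the bench, x = -25 to 90 mm, y = -95 to 95 mm; upright front face, bare bench before it. Guard track: along y at x = -85 mm, 24 mm wide, 16 mm high, y = -91 to 261 mm, end stops 24 mm high.
- fence_foot (a point): Middle of the line where the fence's front face meets the bed top: station x = 60 mm, 40 mm above the bench. The fence is a rigid open steel frame on the bed, 170 mm wide (85 mm to each side of this point), its front face leaning back (to +x) by 10 degrees, top edge 123 mm above the bench. Axes as the station.
- plate_mid (a point): Centre of the loose aluminium plate: 100 mm (x) x 110 mm (y) x 6 mm (z), 0.13 to 0.27 kg, too wide to grip across. Starts flat on the bed, within 0.1 rad of square, x towards the fence, far edge about 3 to 20 mm short of it. Its z points up lying flat, away from the robot when it stands on the fence.
- plate_foot (a point): Middle of the lower corner of the plate's far edge (50 mm along the plate's +x, on its underside): the edge it pivots on, which stays down on the bed and is held there only by friction. The standing plate reaches 15 mm above the fence's top: a push up there makes the foot kick out, a push lower down seats it. Plate axes.
- plate_near (a point): Middle of the lower corner of the plate's near edge (50 mm along the plate's -x, on its underside). At the start this edge overhangs the front of the bed by about 18 to 37 mm, 40 mm above the bench. Plate axes.
- guard (a joint): Position of the sliding guard in m: 0 = fully shut (in front of the plate), 0.17 = fully open, slid along the station's +y. Starts between 0 and 0.05. About 1.5 N of friction; it stays where it is left.
- guard_tab (a point): Centre of the upright aluminium tab on top of the guard, to grip or push: 10 mm (x) x 30 mm (y) x 36 mm tall, from 125 to 161 mm above the bench. The guard is an amber clear panel 150 mm wide (y), 6 mm thick, its 10 mm thick top rail at 118 to 126 mm above the bench; the tab is in its middle. Axes as the station.
- flux_bottle: Bystander: white bottle, 40 mm across, 85 mm high, upright beside the station on its -y side; origin at the centre of its underside.
- paste_jar: Bystander: small jar, 48 mm across, 45 mm high, upright on the -y side; origin at the centre of its underside.
- solder_reel: Bystander: reel, 60 mm across, 40 mm high, standing on its flange on the +y side of the bed, behind the open guard; origin at the centre of its underside.

How it is judged:
By the outcome, as a careful person would: the job done as asked, in the order asked, and still so for the second after the job is handed in, with the robot touching nothing.
It also fails if it takes over 61 s, if anything falls off the work surface, if the arm or the gripper's body presses on something with over 40 N, if the wrist force passes 120 N, or if a joint passes its speed limit or range.

## Working session

There is one attempt and no reset: what is moved stays moved. The work goes in short steps, Python scripts to look and compute and a tool call to move; the robot and the scene stay as the last step left them, time stands still between calls to the robot, and variables do not carry over. Pictures are saved under pics/ and viewed, at most 10 in all, crops included, and the job is handed in when it is done.

Besides the shell and the picture viewer there is one more tool, called after "Call:" as name(argument=value, ...) on one line, values as JSON. jog_arm: Moves the arm, as the interface text tells. Its arguments: {"type":"object","properties":{"rows":{"type":"array"},"claw":{"type":"number"},"newtons":{"type":"number"}},"required":["rows"]}

```bash
ls; mkdir -p pics; python3 - <<'E'
from station import robot, capture
import cv2,numpy as np
o=robot.get_obs();print(o)
for n in("scene","side"):
    c=capture(n);cv2.imwrite(f"pics/{n}0.png",c["frame"][:,:,::-1]);np.savez(f"{n}0.npz",**c)
    print(n,c["fovy"],c["cx"],c["cy"],c["dist_coeffs"],c["world_to_cam"])
E
```

```text
pics
{'time_s': 0.0, 'qpos': array([-1.41057048e+00,  4.91566137e-01,  1.55946076e+00,  1.69892179e-05,
        1.09168462e+00, -1.05606688e-01]), 'joint_vel': array([ 1.05680527e-03,  1.73684100e-04,  9.38416872e-05, -1.00532604e-03,
        3.93384230e-04,  2.92653278e-04]), 'joint_efforts': array([-4.20741373e-03, -6.18462753e+01, -2.61594343e+01, -2.70603168e-04,
        4.10211433e-03,  2.71726543e-05]), 'tcp_pos': array([ 0.1641825 , -0.60282781,  0.24171975]), 'ee_rot': array([ 9.91179994e-01,  1.32521341e-01, -7.74288865e-06, -5.59432441e-04]), 'wrist_force': array([-0.76917695,  0.37018837,  0.12623123]), 'torque': array([0.04972853, 0.01980477, 0.03521406]), 'grasp_force': 0.0, 'opening': 0.9984223710609633}
scene 52.19812899828956 319.7952267337029 242.1606514286968 [-0.09244268  0.          0.          0.          0.        ] [[-0.20886159  0.97793728  0.00393953  0.1734951 ]
 [-0.77169757 -0.16728604  0.61359452  0.40158754]
 [ 0.60071598  0.12511621  0.78961145 -1.13590836]
 [ 0.          0.          0.          1.        ]]
side 56.13653430565829 324.6707770457742 238.0360590338393 [-0.02774976  0.          0.          0.          0.        ] [[ 0.95836517 -0.28544748 -0.00747862 -0.61746124]
 [ 0.20167832  0.6581121   0.72540631 -0.17015024]
 [-0.20214363 -0.69671242  0.68828029 -0.62117186]
 [ 0.          0.          0.          1.        ]]
```

View pics/scene0.png

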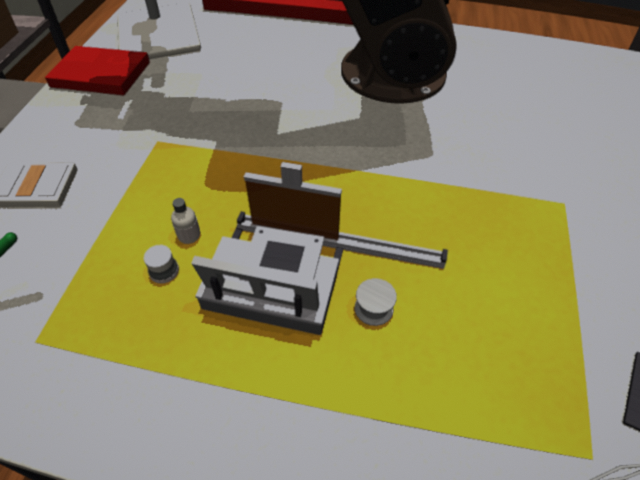

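View pics/side0.png

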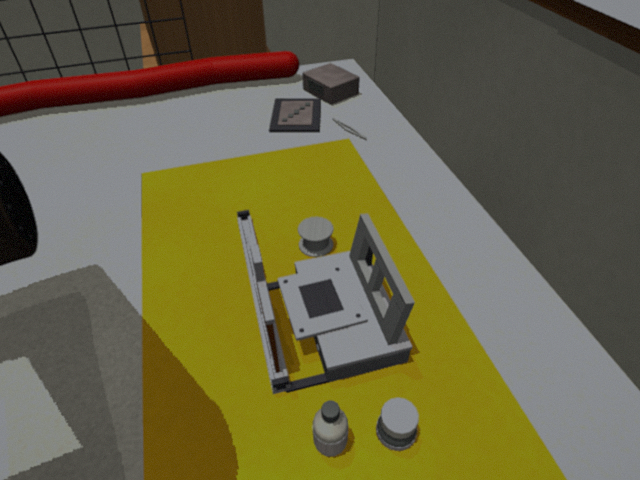

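The scene view (from the far side) shows the guard tab at (291,175), the track stops at (240,217) and (445,256), the plate around (283,255), the bottle at (186,222), the jar at (159,262) and the reel at (376,300). The side view shows the stops at (243,215) and (281,382), and the fence top running from (363,217) to (408,303).

```bash
cat > h.py <<'E'
import numpy as np,cv2
def K(c):
    f=240/np.tan(np.radians(c["fovy"])/2); return np.array([[f,0,c["cx"]],[0,f,c["cy"]],[0,0,1.]])
def cloud(c):
    u,v=np.meshgrid(np.arange(640.),np.arange(480.))
    p=cv2.undistortPoints(np.stack([u,v],-1).reshape(-1,1,2),K(c),np.array(c["dist_coeffs"],float)).reshape(480,640,2)
    z=c["range_z"]; P=np.stack([p[...,0]*z,-p[...,1]*z,-z],-1)
    M=np.linalg.inv(c["world_to_cam"]); W=P@M[:3,:3].T+M[:3,3]; W[z==0]=np.nan; return W
def ray(c,uv,h):
    p=cv2.undistortPoints(np.array(uv,float).reshape(-1,1,2),K(c),np.array(c["dist_coeffs"],float)).reshape(-1,2)
    M=np.linalg.inv(c["world_to_cam"]); d=np.c_[p[:,0],-p[:,1],-np.ones(len(p))]@M[:3,:3].T; o=M[:3,3]
    return o+d*((h-o[2])/d[:,2])[:,None]
E
python3 - <<'E'
from h import *
np.set_printoptions(precision=4,suppress=True)
S={n:dict(np.load(n+"0.npz")) for n in("scene","side")}
print("stops",ray(S["scene"],[(240,214),(445,252)],.024),ray(S["side"],[(243,215),(281,382)],.024))
C={n:cloud(c) for n,c in S.items()}
for n,W in C.items():
    m=lambda lo,hi,x0,x1,y0,y1:W[(W[...,2]>lo)&(W[...,2]<hi)&(W[...,0]>x0)&(W[...,0]<x1)&(W[...,1]>y0)&(W[...,1]<y1)]
    for lab,lo,hi in(("tab",.15,.17),("tops",.115,.128),("plate",.0435,.05),("bed",.037,.0425),("bottle",.06,.1)):
        p=m(lo,hi,.3,1.0,-.5,.5)
        q=(p[:,:2]*1000).astype(np.float32); nn,lb,st,ce=0,0,0,0
        # cluster
        g=np.zeros((700,1000),np.uint8); ij=(p[:,:2]*1000-[300,-500]).astype(int); g[ij[:,0],ij[:,1]]=1
        g=cv2.dilate(g,np.ones((7,7)));k,L,st,ce=cv2.connectedComponentsWithStats(g)
        l=L[ij[:,0],ij[:,1]]
        for i in range(1,k):
            if (l==i).sum()>25: print(n,lab,(l==i).sum(),cv2.minAreaRect(q[l==i]),p[l==i].mean(0))
E
```

```text
stops [[ 0.5219 -0.2045  0.024 ]
 [ 0.5294  0.141   0.024 ]] [[ 0.5314  0.1318  0.024 ]
 [ 0.5256 -0.2057  0.024 ]]
scene tab 200 ((528.0922241210938, -108.59066772460938), (11.942935943603516, 30.39259910583496), 0.30271556973457336) [ 0.5297 -0.1078  0.1572]
scene tops 767 ((527.7539672851562, -108.17581939697266), (149.27442932128906, 13.571640968322754), 89.04475402832031) [ 0.5298 -0.1066  0.123 ]
scene tops 1232 ((693.0525512695312, -120.1155776977539), (169.9047393798828, 15.044881820678711), 88.86931610107422) [ 0.6935 -0.1181  0.12  ]
scene tops 181 ((715.7699584960938, -481.0635070800781), (15.587677001953125, 24.263011932373047), 35.093746185302734) [ 0.7163 -0.4786  0.1222]
scene plate 229 ((529.2852783203125, -108.95902252197266), (150.043212890625, 7.044803142547607), 89.23590850830078) [ 0.5305 -0.1061  0.0468]
scene plate 2721 ((598.302978515625, -107.47476196289062), (83.79795837402344, 110.5385971069336), 0.2555902898311615) [ 0.5989 -0.1068  0.0451]
scene plate 80 ((576.768310546875, -281.28106689453125), (21.09922218322754, 38.98683547973633), 19.445241928100586) 
[... 4308 characters left out ...]
14 ((525.1338500976562, -163.54306030273438), (41.13863754272461, 5.986398696899414), 88.8742904663086) [ 0.5243 -0.1799  0.0796]
side bottle 579 ((565.3403930664062, -287.59954833984375), (22.823516845703125, 28.61092758178711), 78.05530548095703) [ 0.5647 -0.2888  0.0748]
side bottle 491 ((675.1998901367188, -183.095703125), (17.388975143432617, 50.64943313598633), 19.511810302734375) [ 0.679  -0.1935  0.0803]
side bottle 274 ((682.4765625, -129.18789672851562), (37.75486755371094, 15.453962326049805), 89.08049011230469) [ 0.6809 -0.1238  0.0793]
side bottle 381 ((683.2182006835938, -50.720333099365234), (24.713218688964844, 35.23318862915039), 17.258085250854492) [ 0.6835 -0.0566  0.0779]
```

Call:
jog_arm(rows=[0.03, -0.0238, 0, 0, 0, 0, 0.03, -0.0238, 0, 0, 0, 0, 0.03, -0.0238, 0, 0, 0, 0, 0.03, -0.0238, 0, 0, 0, 0, 0.03, -0.0238, 0, 0, 0, 0, 0.03, -0.0238, 0, 0, 0, 0, 0.03, -0.0238, 0, 0, 0, 0, 0.03, -0.0238, 0, 0, 0, 0, 0.03, -0.0238, 0, 0, 0, 0, 0.03, -0.0238, 0, 0, 0, 0, 0.03, -0.0238, 0, 0, 0, 0, 0.03, -0.0238, 0, 0, 0, 0, 0.03, -0.0238, 0, 0, 0, 0, 0.03, -0.0238, 0, 0, 0, 0, 0.03, -0.0238, 0, 0, 0, 0, 0.03, -0.0238, 0, 0, 0, 0, 0, 0, 0, 0, 0, -7, 0, 0, 0, 0, 0, -7, 0, 0, 0, 0, 0, -7, 0, 0, 0, 0, 0, -7], claw=1, newtons=30)

```text
time_s: 1.77
tcp_pos: [0.5273, -0.1091, 0.2419]
ee_rot: [0.928, 0.372, -0.0, -0.0]
wrist_force: [-0.1, -0.5, 0.8]
opening: 1.002
grasp_force: 0.0
```

Call:
jog_arm(rows=[0, 0, 0, 0, 0, -7, 0, 0, 0, 0, 0, -7, 0, 0, 0, 0, 0, -7, 0, 0, 0, 0, 0, -7, 0, 0, 0, 0, 0, -7, 0, 0, 0, 0, 0, -7, 0, 0, 0, 0, 0, -3.5, 0, 0, 0, 0, 0, 0, 0, 0, 0, 0, 0, 0])

```text
time_s: 2.52
tcp_pos: [0.5272, -0.1095, 0.2421]
ee_rot: [0.716, 0.698, -0.0, -0.0]
wrist_force: [-1.0, 0.7, -0.3]
opening: 0.999
grasp_force: 0.0
```

```bash
cat >> h.py <<'E'
from scipy.spatial.transform import Rotation as R
import json
def st():
    from station import robot
    o=robot.get_obs(); r=R.from_quat(o["ee_rot"])
    print("t %.2f tcp %s F %s open %.3f q %s"%(o["time_s"],o["tcp_pos"].round(4),o["wrist_force"].round(1),o["opening"],o["qpos"].round(4)))
    print("tool axes (cols)\n",r.as_matrix().round(3)); open("log.txt","a").write(json.dumps([list(o["qpos"]),list(o["tcp_pos"]),list(o["ee_rot"])])+"\n")
    return o
E
python3 -c "from h import *;st()"
```

```text
t 2.52 tcp [ 0.5272 -0.1095  0.2421] F [-1.   0.7 -0.3] open 0.999 q [-3.2750e-01  3.6880e-01  1.7710e+00 -1.0000e-04  1.0022e+00 -3.0290e-01]
tool axes (cols)
 [[ 0.024  1.    -0.   ]
 [ 1.    -0.024  0.   ]
 [ 0.    -0.    -1.   ]]
```

Call:
jog_arm(rows=[0, 0, 0.032, 0, 0, 0, 0, 0, 0.032, 0, 0, 0, 0, 0, 0.028, 0, 0, 0, 0, 0, 0.005, 0, 0, 0])

```text
time_s: 2.85
tcp_pos: [0.5256, -0.109, 0.1415]
ee_rot: [0.716, 0.698, -0.001, -0.003]
wrist_force: [0.5, 0.7, -0.5]
opening: 0.998
grasp_force: 0.0
```

Call:
jog_arm(rows=[0, 0, 0, 0, 0, 0, 0, 0, 0, 0, 0, 0, 0, 0, 0, 0, 0, 0, 0, 0, 0, 0, 0, 0, 0, 0, 0, 0, 0, 0, 0, 0, 0, 0, 0, 0, 0, 0, 0, 0, 0, 0, 0, 0, 0, 0, 0, 0], claw=-1, newtons=25)

```text
time_s: 3.52
tcp_pos: [0.5275, -0.1096, 0.1461]
ee_rot: [0.715, 0.699, 0.0, 0.001]
wrist_force: [-1.6, 0.3, 7.0]
opening: 0.111
grasp_force: 28.3
```

```bash
python3 -c "from h import *;st()"
```

```text
t 3.52 tcp [ 0.5275 -0.1096  0.1461] F [-1.6  0.3  7. ] open 0.111 q [-3.2750e-01  4.9220e-01  1.8733e+00 -1.0000e-04  7.7490e-01 -3.0510e-01]
tool axes (cols)
 [[ 0.022  1.     0.001]
 [ 1.    -0.022 -0.   ]
 [-0.     0.001 -1.   ]]
```

Call:
jog_arm(rows=[0.008, 0, 0, 0, 0, 0, 0.015, 0, 0, 0, 0, 0, 0.015, 0, 0, 0, 0, 0, 0.015, 0, 0, 0, 0, 0, 0.015, 0, 0, 0, 0, 0, 0.015, 0, 0, 0, 0, 0, 0.015, 0, 0, 0, 0, 0, 0.015, 0, 0, 0, 0, 0, 0.015, 0, 0, 0, 0, 0, 0.012, 0, 0, 0, 0, 0, 0.008, 0, 0, 0, 0, 0, 0.006, 0, 0, 0, 0, 0, 0, 0, 0, 0, 0, 0, 0, 0, 0, 0, 0, 0])

```text
time_s: 4.68
tcp_pos: [0.5311, 0.045, 0.1461]
ee_rot: [0.715, 0.699, 0.001, 0.001]
wrist_force: [-0.3, 1.3, 6.3]
opening: 0.114
grasp_force: 28.2
```

Call:
jog_arm(rows=[0.004, 0, 0, 0, 0, 0, 0.003, 0, 0, 0, 0, 0, 0, 0, 0, 0, 0, 0])

```text
time_s: 4.93
tcp_pos: [0.5313, 0.0518, 0.1461]
ee_rot: [0.715, 0.699, 0.001, 0.001]
wrist_force: [-0.7, 1.9, 6.2]
opening: 0.112
grasp_force: 28.2
```

Moved 161 mm; creep to the stop, watching the force.

Call:
jog_arm(rows=[0.002, 0, 0, 0, 0, 0, 0.002, 0, 0, 0, 0, 0, 0, 0, 0, 0, 0, 0])

```text
time_s: 5.18
tcp_pos: [0.5313, 0.053, 0.1461]
ee_rot: [0.715, 0.7, -0.001, 0.002]
wrist_force: [-2.8, -24.0, 6.1]
opening: 0.115
grasp_force: 28.3
```

Call:
jog_arm(rows=[0.002, 0, 0, 0, 0, 0, 0.001, 0, 0, 0, 0, 0, 0, 0, 0, 0, 0, 0])

```text
time_s: 5.43
tcp_pos: [0.5313, 0.0551, 0.146]
ee_rot: [0.715, 0.699, -0.001, 0.002]
wrist_force: [-2.4, -30.8, 5.2]
opening: 0.113
grasp_force: 28.2
```

Call:
jog_arm(rows=[-0.003, 0, 0, 0, 0, 0, 0, 0, 0, 0, 0, 0, 0, 0, 0, 0, 0, 0, 0, 0, 0, 0, 0, 0, 0, 0, 0, 0, 0, 0, 0, 0, -0.03, 0, 0, 0, 0, 0, -0.03, 0, 0, 0, 0, 0, -0.03, 0, 0, 0, 0, 0, -0.03, 0, 0, 0, 0, 0, 0, 0, 0, 0], claw=0)

```text
time_s: 6.27
tcp_pos: [0.5325, 0.0558, 0.2706]
ee_rot: [0.715, 0.699, 0.003, 0.003]
wrist_force: [0.6, 0.2, -0.1]
opening: 0.504
grasp_force: 0.0
```

```bash
python3 - <<'E'
from h import *; from station import capture
np.set_printoptions(precision=4,suppress=True)
st()
c=capture("scene");np.savez("scene1.npz",**c);cv2.imwrite("pics/scene1.png",c["frame"][:,:,::-1])
c=capture("side");np.savez("side1.npz",**c);cv2.imwrite("pics/side1.png",c["frame"][:,:,::-1])
for n in("scene","side"):
    W=cloud(dict(np.load(n+"1.npz")))
    for lo,hi,x0,x1,y0,y1 in((.15,.163,.5,.56,.02,.09),(.115,.128,.5,.56,-.1,.16),(.0425,.05,.53,.664,-.18,-.04)):
        p=W[(W[...,2]>lo)&(W[...,2]<hi)&(W[...,0]>x0)&(W[...,0]<x1)&(W[...,1]>y0)&(W[...,1]<y1)]
        print(n,len(p),cv2.minAreaRect((p[:,:2]*1000).astype(np.float32)))
# planar fit: r-plane coordinates
L=[([-1.41057,.491566,1.559461,0,1.091685,-.1056],[.16418,-.60283,.24172],[.99118,.132521,0,-.00056])]+[json.loads(l) for l in open("log.txt")]
A=[];b=[]
for q,t,r in L:
    q1=q[0]; rr=t[0]*np.cos(q1)+t[1]*np.sin(q1); lat=-t[0]*np.sin(q1)+t[1]*np.cos(q1)
    s=np.sin;k=np.cos;a=q[1];e=q[1]+q[2]
    print("rr",rr,"lat",lat,t[2])
    A+= [[s(a),s(e),k(e),1,0],[k(a),k(e),-s(e),0,1]]; b+=[rr,t[2]]
print(np.linalg.lstsq(np.array(A),np.array(b),rcond=None))
E
```

```text
t 6.27 tcp [0.5325 0.0558 0.2706] F [ 0.6  0.2 -0.1] open 0.504 q [-0.019   0.331   1.7456 -0.      1.0568  0.0026]
tool axes (cols)
 [[ 0.022  1.     0.008]
 [ 1.    -0.022 -0.   ]
 [ 0.     0.008 -1.   ]]
scene 213 ((531.7151489257812, 53.79093933105469), (30.214326858520508, 11.980634689331055), 89.46365356445312)
scene 853 ((531.4059448242188, 53.34044647216797), (149.5314483642578, 13.330430030822754), 88.950439453125)
scene 2972 ((597.6341552734375, -107.8185806274414), (84.02285766601562, 110.59295654296875), 0.4904636740684509)
side 125 ((529.6882934570312, 52.9507942199707), (31.61577796936035, 9.939125061035156), 88.8323974609375)
side 269 ((529.7451171875, 53.447784423828125), (152.68582153320312, 9.987676620483398), 88.7895278930664)
side 4407 ((608.860595703125, -114.96575164794922), (106.00960540771484, 127.75067901611328), 0.9509723782539368)
rr 0.6213020173755825 lat 0.06590056528612896 0.24172
rr 0.5344471735184579 lat 0.06587274216201078 0.2421015503732368
rr 0.5347195323908185 lat 0.06588577655181915 0.14611324054102726
rr 0.5313865872750412 lat 0.06589919177185434 0.2706150277958201
(array([ 0.5784,  0.4112,  0.042 ,  0.0032, -0.0406]), array([0.]), np.int32(5), array([3.4577, 2.823 , 0.1855, 0.1751, 0.1002]))
```

Call:
jog_arm(rows=[-0.0205, -0.005, 0, 0, 0, 0, -0.0205, -0.005, 0, 0, 0, 0, -0.0205, -0.005, 0, 0, 0, 0, -0.0205, -0.005, 0, 0, 0, 0, -0.0205, -0.005, 0, 0, 0, 0, -0.0205, -0.005, 0, 0, 0, 0, -0.0205, -0.005, 0, 0, 0, 0, -0.0205, -0.005, 0, 0, 0, 0, 0, 0, 0, 0, 0, 7, 0, 0, 0, 0, 0, 7, 0, 0, 0, 0, 0, 7, 0, 0, 0, 0, 0, 7, 0, 0, 0, 0, 0, 7, 0, 0, 0, 0, 0, 7, 0, 0, 0, 0, 0, 7, 0, 0, 0, 0, 0, 7, 0, 0, 0, 0, 0, 7, 0, 0, 0, 0, 0, 7, 0, 0, 0, 0, 0, 7, 0, 0, 0, 0, 0, 7])

```text
time_s: 8.03
tcp_pos: [0.4869, -0.1073, 0.2638]
ee_rot: [0.999, 0.038, -0.001, -0.0]
wrist_force: [0.5, -0.4, 1.1]
opening: 0.498
grasp_force: 0.0
```

Call:
jog_arm(rows=[0, 0, 0, 0, 0, 6, 0, 0, 0, 0, 7, 0, 0, 0, 0, 0, 7, 0, 0, 0, 0, 0, 7, 0, 0, 0, 0, 0, 0, 0])

```text
time_s: 8.45
tcp_pos: [0.4848, -0.1069, 0.2634]
ee_rot: [0.983, -0.011, 0.183, 0.002]
wrist_force: [0.9, -0.7, 0.7]
opening: 0.502
grasp_force: 0.0
```

```bash
python3 - <<'E'
from h import *
np.set_printoptions(precision=4,suppress=True)
st()
from scipy.optimize import least_squares
L=[([-1.41057,.491566,1.559461,0,1.091685,-.1056],[.16418,-.60283,.24172],[.99118,.132521,0,-.00056])]+[json.loads(l) for l in open("log.txt")]
A=[];b=[]
for q,t,r in L:
    q1=q[0]; rr=t[0]*np.cos(q1)+t[1]*np.sin(q1)
    s=np.sin;k=np.cos;a=q[1];e=a+q[2];f=e+q[4]
    A+= [[s(a),s(e),k(e),1,0,s(f)],[k(a),k(e),-s(e),0,1,k(f)]]; b+=[rr,t[2]]
x,res,*_=np.linalg.lstsq(np.array(A),np.array(b),rcond=None);print(x,res)
L1,l2,off,a0,h,Lt=x; L2=np.hypot(l2,off); d=np.arctan2(off,l2)
def ik(rr,z,tilt):
    f=np.pi-np.radians(tilt); wr=rr-Lt*np.sin(f)-a0; wz=z-Lt*np.cos(f)-h; D=np.hypot(wr,wz)
    c=(D*D-L1**2-L2**2)/(2*L1*L2); 
    if abs(c)>1: return None
    t3=np.arccos(c); t2=np.arctan2(wr,wz)-np.arctan2(L2*np.sin(t3),L1+L2*np.cos(t3))
    q3=t3-d if True else 0
    return np.array([t2,q3,f-t2-q3])
for rr in(.53,.56,.6,.64):
  for z in(.03,.06,.1,.2,.3): print(rr,z,[ (t,ik(rr,z,t).round(2)) for t in(15,30,45)])
E
```

```text
t 8.45 tcp [ 0.4848 -0.1069  0.2634] F [ 0.9 -0.7  0.7] open 0.502 q [-0.4199  0.1783  2.0423  0.2522  0.5943  0.9881]
tool axes (cols)
 [[ 0.933 -0.023  0.36 ]
 [-0.022 -1.    -0.008]
 [ 0.36  -0.001 -0.933]]
[ 0.597   0.4106  0.0464 -0.0021  0.2072  0.2612] [0.]
0.53 0.03 [(15, array([0.65, 2.13, 0.1 ])), (30, array([ 0.69,  2.29, -0.36])), (45, array([ 0.81,  2.43, -0.88]))]
0.53 0.06 [(15, array([0.59, 2.11, 0.18])), (30, array([ 0.61,  2.28, -0.27])), (45, array([ 0.72,  2.42, -0.79]))]
0.53 0.1 [(15, array([0.51, 2.09, 0.28])), (30, array([ 0.52,  2.25, -0.15])), (45, array([ 0.61,  2.41, -0.66]))]
0.53 0.2 [(15, array([0.34, 1.99, 0.55])), (30, array([0.31, 2.16, 0.15])), (45, array([ 0.34,  2.32, -0.3 ]))]
0.53 0.3 [(15, array([0.21, 1.86, 0.81])), (30, array([0.15, 2.02, 0.44])), (45, array([0.13, 2.19, 0.03]))]
0.56 0.03 [(15, array([0.67, 2.05, 0.16])), (30, array([ 0.69,  2.21, -0.29])), (45, array([ 0.8 ,  2.35, -0.79]))]
0.56 0.06 [(15, array([0.61, 2.04, 0.23])), (30, array([ 0.63,  2.2 , -0.21])), (45, array([ 0.72,  2.35, -0.71]))]
0.56 0.1 [(15, array([0.54, 2.02, 0
[... 728 characters left out ...]
ay([ 0.41,  2.17, -0.22]))]
0.6 0.3 [(15, array([0.32, 1.71, 0.85])), (30, array([0.25, 1.88, 0.48])), (45, array([0.23, 2.05, 0.07]))]
0.64 0.03 [(15, array([0.72, 1.86, 0.3 ])), (30, array([ 0.73,  2.02, -0.13])), (45, array([ 0.79,  2.16, -0.59]))]
0.64 0.06 [(15, array([0.68, 1.84, 0.36])), (30, array([ 0.67,  2.01, -0.06])), (45, array([ 0.73,  2.15, -0.53]))]
0.64 0.1 [(15, array([0.61, 1.82, 0.44])), (30, array([0.6 , 1.99, 0.03])), (45, array([ 0.64,  2.14, -0.43]))]
0.64 0.2 [(15, array([0.48, 1.74, 0.66])), (30, array([0.44, 1.91, 0.27])), (45, array([ 0.45,  2.08, -0.17]))]
0.64 0.3 [(15, array([0.38, 1.62, 0.89])), (30, array([0.31, 1.8 , 0.51])), (45, array([0.29, 1.97, 0.1 ]))]
```

Call:
jog_arm(rows=[0, 0, 0, 0, 3, 0, 0, 0, 0, 0, 3, 0, 0, 0, 0, 0, 3, 0, 0, 0, 0, 0, 3, 0, 0, 0, 0, 0, 3, 0, 0, 0, 0, 0, 3, 0, 0, 0, 0, 0, 3, 0, 0, 0, 0, 0, 3, 0, 0, 0, 0, 0, 0, 0])

```text
time_s: 9.2
tcp_pos: [0.4882, -0.1053, 0.2642]
ee_rot: [0.932, -0.009, 0.363, -0.001]
wrist_force: [0.6, -0.1, 0.5]
opening: 0.5
grasp_force: 0.0
```

```bash
python3 -c "from h import *;st()"
```

```text
t 9.20 tcp [ 0.4882 -0.1053  0.2642] F [ 0.6 -0.1  0.5] open 0.500 q [-0.5077  0.1504  2.2519  1.3943  0.3366 -0.185 ]
tool axes (cols)
 [[ 0.736 -0.015  0.676]
 [-0.017 -1.    -0.004]
 [ 0.676 -0.008 -0.737]]
```

Call:
jog_arm(rows=[-0.009, 0.0003, 0.0167, 0, 0, 0, -0.009, 0.0003, 0.0167, 0, 0, 0, -0.009, 0.0003, 0.0167, 0, 0, 0, -0.009, 0.0003, 0.0167, 0, 0, 0, -0.009, 0.0003, 0.0167, 0, 0, 0, -0.009, 0.0003, 0.0167, 0, 0, 0, -0.009, 0.0003, 0.0167, 0, 0, 0, -0.009, 0.0003, 0.0167, 0, 0, 0, -0.009, 0.0003, 0.0167, 0, 0, 0, -0.009, 0.0003, 0.0167, 0, 0, 0, 0, 0, 0, 0, 0, 0, 0, 0, 0, 0, 0, 0])

```text
time_s: 10.2
tcp_pos: [0.5349, -0.108, 0.0809]
ee_rot: [0.932, -0.009, 0.362, -0.002]
wrist_force: [-0.3, 0.1, 0.3]
opening: 0.497
grasp_force: 0.0
```

```bash
python3 - <<'E'
from h import *; from station import capture
st()
c=capture("side");np.savez("side2.npz",**c);cv2.imwrite("pics/side2.png",cv2.resize(c["frame"][200:400,200:440,::-1],(720,600),interpolation=cv2.INTER_CUBIC))
E
```

```text
t 10.20 tcp [ 0.5349 -0.108   0.0809] F [-0.3  0.1  0.3] open 0.497 q [-0.4538  0.625   2.3246  2.571   0.5738 -1.4037]
tool axes (cols)
 [[ 0.737 -0.015  0.676]
 [-0.018 -1.    -0.003]
 [ 0.676 -0.009 -0.737]]
```

View pics/side2.png

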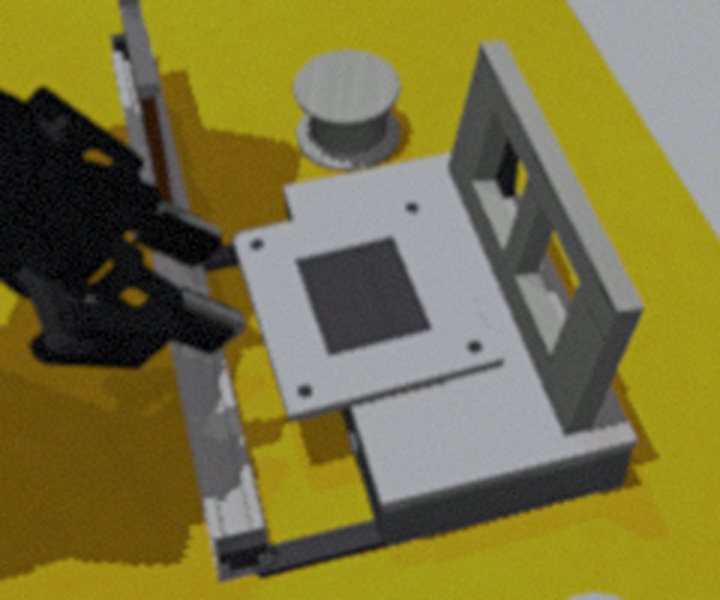

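The crop shows both fingertips at (215,250) and (240,325), just short of the plate's near edge, which runs from (237,235) to (290,415). The guard is open and clear.

Call:
jog_arm(rows=[-0.0067, 0, 0.0092, 0, 0, 0, -0.0067, 0, 0.0092, 0, 0, 0, -0.0067, 0, 0.0092, 0, 0, 0, -0.0067, 0, 0.0092, 0, 0, 0, 0, 0, 0, 0, 0, 0, 0.0009, 0, 0.0035, 0, 0, 0, 0.0009, 0, 0.0035, 0, 0, 0, 0, 0, 0, 0, 0, 0, 0, 0, 0, 0, 0, 0])

```text
time_s: 11.0
tcp_pos: [0.5458, -0.109, 0.0334]
ee_rot: [0.932, -0.009, 0.363, 0.001]
wrist_force: [-0.2, -0.8, -1.2]
opening: 0.501
grasp_force: 0.0
```

Call:
jog_arm(rows=[0.0015, 0, 0.0014, 0, 0, 0, 0.0015, 0, 0.0014, 0, 0, 0, 0.0015, 0, 0.0014, 0, 0, 0, 0, 0, 0, 0, 0, 0])

```text
time_s: 11.33
tcp_pos: [0.5519, -0.1091, 0.0327]
ee_rot: [0.932, -0.009, 0.363, 0.001]
wrist_force: [-0.6, 0.8, -0.0]
opening: 0.504
grasp_force: 0.0
```

```bash
python3 - <<'E'
from h import *; from station import capture
st()
c=capture("side");np.savez("side3.npz",**c);cv2.imwrite("pics/side3.png",cv2.resize(c["frame"][200:400,200:440,::-1],(720,600),interpolation=cv2.INTER_CUBIC))
W=cloud(c);p=W[(W[...,2]>.0435)&(W[...,2]<.05)&(W[...,0]>.545)&(W[...,0]<.668)&(W[...,1]>-.18)&(W[...,1]<-.04)]
print(cv2.minAreaRect((p[:,:2]*1000).astype(np.float32)))
E
```

```text
t 11.33 tcp [ 0.5519 -0.1091  0.0327] F [-0.6  0.8 -0. ] open 0.504 q [-0.4351  0.7506  2.2971  2.6706  0.6582 -1.5009]
tool axes (cols)
 [[ 0.736 -0.017  0.676]
 [-0.016 -1.    -0.008]
 [ 0.676 -0.005 -0.737]]
((602.3798217773438, -107.41667175292969), (112.1498031616211, 114.58381652832031), 89.99539184570312)
```

View pics/side3.png

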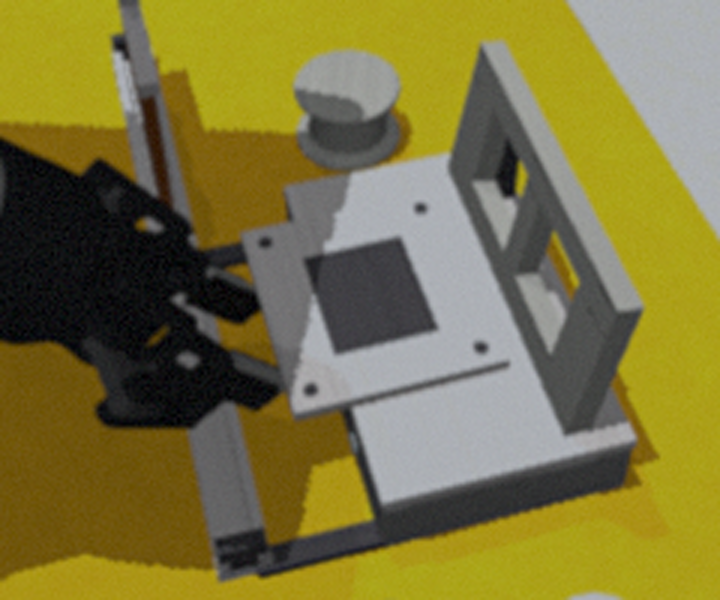

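The plate has moved about 2 mm (its corner hole went from (257,244) to (265,242)), so both fingers are at the edge. I'll push on to the fence.

Call:
jog_arm(rows=[0.0015, 0, 0.0014, 0, 0, 0, 0.0015, 0, 0.0014, 0, 0, 0, 0.0015, 0, 0.0014, 0, 0, 0, 0.0015, 0, 0.0014, 0, 0, 0, 0, 0, 0, 0, 0, 0])

```text
time_s: 11.8
tcp_pos: [0.5601, -0.1093, 0.0325]
ee_rot: [0.932, -0.009, 0.363, 0.001]
wrist_force: [-0.4, 0.7, -0.2]
opening: 0.499
grasp_force: 0.0
```

Call:
jog_arm(rows=[0.0011, 0, 0.001, 0, 0, 0, 0.0011, 0, 0.001, 0, 0, 0, 0, 0, 0, 0, 0, 0])

```text
time_s: 12.05
tcp_pos: [0.5629, -0.1093, 0.0325]
ee_rot: [0.932, -0.009, 0.363, 0.001]
wrist_force: [0.0, -0.0, -0.1]
opening: 0.505
grasp_force: 0.1
```

```bash
python3 - <<'E'
from h import *; from station import capture
st()
c=capture("side");np.savez("side4.npz",**c);cv2.imwrite("pics/side4.png",cv2.resize(c["frame"][200:400,200:440,::-1],(720,600),interpolation=cv2.INTER_CUBIC))
E
```

```text
t 12.05 tcp [ 0.5629 -0.1093  0.0325] F [ 0.  -0.  -0.1] open 0.505 q [-0.4241  0.7511  2.2708  2.6674  0.6344 -1.483 ]
tool axes (cols)
 [[ 0.737 -0.018  0.676]
 [-0.016 -1.    -0.008]
 [ 0.676 -0.005 -0.737]]
```

View pics/side4.png

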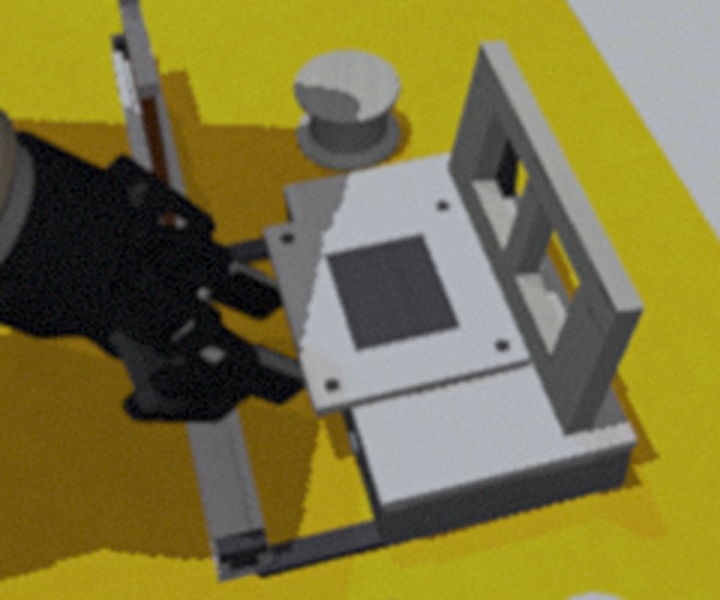

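The plate is now about 4 mm short of the fence; its near-right far corner is at (527,362) and the fence base is around (535,362).

Call:
jog_arm(rows=[0.0011, 0, 0.001, 0, 0, 0, 0.0011, 0, 0.001, 0, 0, 0, 0, 0, 0, 0, 0, 0])

```text
time_s: 12.35
tcp_pos: [0.5655, -0.1093, 0.0323]
ee_rot: [0.932, -0.009, 0.362, 0.001]
wrist_force: [-1.3, -0.0, -0.5]
opening: 0.499
grasp_force: 0.8
```

Call:
jog_arm(rows=[0.0011, 0, 0.001, 0, 0, 0, 0, 0, 0, 0, 0, 0])

```text
time_s: 12.52
tcp_pos: [0.5669, -0.1093, 0.0323]
ee_rot: [0.932, -0.009, 0.362, 0.001]
wrist_force: [-4.0, -0.3, -0.6]
opening: 0.501
grasp_force: 1.6
```

Call:
jog_arm(rows=[0.0011, 0, 0.001, 0, 0, 0, 0, 0, 0, 0, 0, 0])

```text
time_s: 12.68
tcp_pos: [0.5688, -0.1094, 0.0325]
ee_rot: [0.932, -0.009, 0.363, 0.001]
wrist_force: [-3.4, -0.1, -0.3]
opening: 0.498
grasp_force: 1.4
```

```bash
cat >> h.py <<'E'
def sq(c):
    W=cloud(c); g=c["frame"].astype(int); m=(W[...,2]>.04)&(W[...,2]<.052)&(W[...,0]>.58)&(W[...,0]<.66)&(W[...,1]>-.145)&(W[...,1]<-.07)&(g.max(2)<110)
    k,L,s,ce=cv2.connectedComponentsWithStats(m.astype(np.uint8)); i=1+np.argmax(s[1:,4])
    u=np.argwhere(L==i)[:,::-1]; P=ray(c,u,.046)[:,:2]*1000; return cv2.minAreaRect(P.astype(np.float32)),len(P),P.mean(0)
E
python3 - <<'E'
from h import *; from station import capture
for f in("side0","side3","side4"): print(f,sq(dict(np.load(f+".npz"))))
c=capture("side");np.savez("side5.npz",**c);print(sq(c))
W=cloud(c)
for i in (255,262,270,280,290,300,310): pass
c=capture("scene");np.savez("scene5.npz",**c);print(sq(dict(np.load("scene0.npz"))),sq(c)); st()
cv2.imwrite("pics/scene5.png",cv2.resize(c["frame"][140:340,170:410,::-1],(720,600),interpolation=cv2.INTER_CUBIC))
E
```

```text
side0 (((606.2842407226562, -106.17854309082031), (50.07513427734375, 60.11186218261719), 0.7787349224090576), 1172, array([ 606.17668042, -107.1306524 ]))
side3 (((608.8575439453125, -104.21366882324219), (50.16624069213867, 64.03123474121094), 0.25991466641426086), 1138, array([ 608.96012117, -107.28790292]))
side4 (((620.0817260742188, -108.02957916259766), (58.73262023925781, 48.4145393371582), 89.06748962402344), 1099, array([ 619.83292688, -109.03889172]))
(((622.7508544921875, -106.77092742919922), (58.64840316772461, 49.374603271484375), 86.96873474121094), 1087, array([ 622.46646683, -107.67993901]))
(((607.0510864257812, -106.97528076171875), (49.02350616455078, 59.15879440307617), 0.43825235962867737), 996, array([ 607.47610796, -106.86913855])) (((616.95458984375, -109.26171875), (58.58534240722656, 40.24692916870117), 88.36715698242188), 831, array([ 617.17323621, -109.02868399]))
t 12.78 tcp [ 0.5687 -0.1094  0.0325] F [-2.   0.7 -0.8] open 0.504 q [-0.4185  0.7513  2.2571  2.6652  0.622  -1.4735]
tool axes (cols)
 [[ 0.737 -0.018  0.676]
 [-0.016 -1.    -0.008]
 [ 0.676 -0.005 -0.737]]
```

View pics/scene5.png

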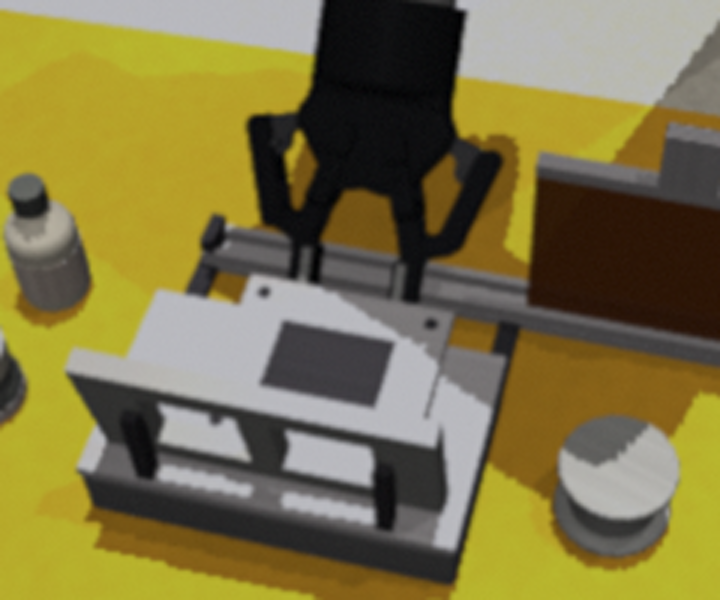

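Plate centre is now at about x = 0.622, so its far edge is at the fence. In the picture it lies flat, with both fingers at its near edge (300,260) and (412,280). Next I start the lift.

Call:
jog_arm(rows=[0.0031, 0, -0.0031, 0, 0, 0, 0.0031, 0, -0.0031, 0, 0, 0, 0.0031, 0, -0.0031, 0, 0, 0, 0.0035, 0, -0.0025, 0, 0, 0, 0.0035, 0, -0.0025, 0, 0, 0, 0.0035, 0, -0.0025, 0, 0, 0, 0.0035, 0, -0.0025, 0, 0, 0, 0, 0, 0, 0, 0, 0])

```text
time_s: 13.45
tcp_pos: [0.5732, -0.1098, 0.0636]
ee_rot: [0.932, -0.009, 0.363, 0.001]
wrist_force: [-1.0, 0.2, -0.7]
opening: 0.501
grasp_force: 0.5
```

```bash
cat >> h.py <<'E'
def tiltfit(c):
    W=cloud(c); m=(W[...,0]>.56)&(W[...,0]<.70)&(W[...,1]>-.16)&(W[...,1]<-.06)&(W[...,2]>.042)&(W[...,2]<.16)
    g=c["frame"].astype(int); m&=(g.max(2)<115)&(g.max(2)-g.min(2)<25)&(g.max(2)>40)
    k,L,s,ce=cv2.connectedComponentsWithStats(cv2.morphologyEx(m.astype(np.uint8),cv2.MORPH_OPEN,np.ones((3,3))))
    for i in np.argsort(-s[1:,4])[:3]+1:
        p=W[L==i]; a=p.mean(0); n=np.linalg.svd(p-a,full_matrices=False)[2][2]; n*=np.sign(n[0]+1e-9)
        print(s[i,4],"c",a.round(4),"n",n.round(3))
E
python3 - <<'E'
from h import *; from station import capture
st()
for n in("side","scene"):
    c=capture(n);np.savez(n+"6.npz",**c);print(n);tiltfit(c);cv2.imwrite(f"pics/{n}6.png",cv2.resize(c["frame"][200:400,200:440,::-1],(720,600),interpolation=cv2.INTER_CUBIC))
E
```

```text
t 13.45 tcp [ 0.5732 -0.1098  0.0636] F [-1.   0.2 -0.7] open 0.501 q [-0.4149  0.6782  2.2412  2.6052  0.5452 -1.3974]
tool axes (cols)
 [[ 0.736 -0.017  0.677]
 [-0.016 -1.    -0.009]
 [ 0.677 -0.004 -0.736]]
side
987 c [ 0.6816 -0.1083  0.088 ] n [ 0.988 -0.046 -0.145]
981 c [ 0.6259 -0.1094  0.0631] n [0.344 0.005 0.939]
74 c [ 0.5693 -0.1369  0.0812] n [ 0.455 -0.789  0.412]
scene
1081 c [ 0.6235 -0.1089  0.063 ] n [ 0.341 -0.007  0.94 ]
490 c [ 0.6929 -0.1191  0.0882] n [ 0.979 -0.065 -0.193]
47 c [ 0.6873 -0.0782  0.0491] n [ 0.983 -0.021 -0.182]
```

View pics/side6.png

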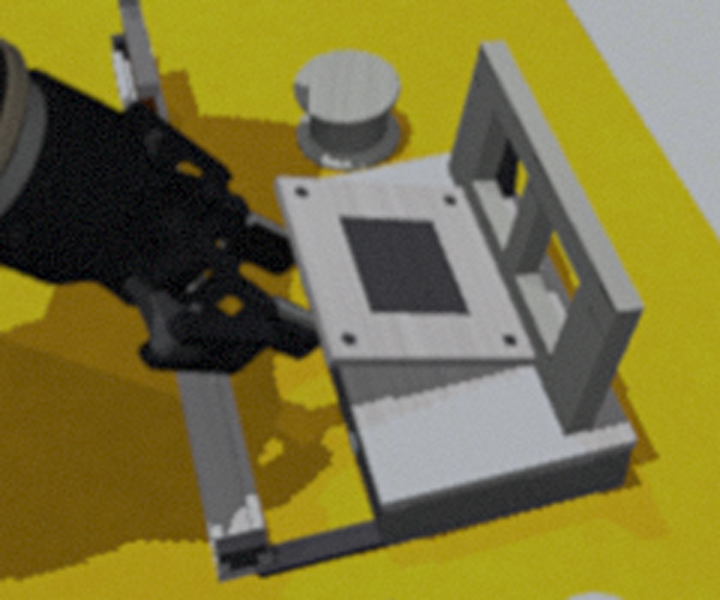

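It is tipping exactly as modelled: 20 degrees, foot down on the bed at the fence, edge square.

Call:
jog_arm(rows=[0.0041, 0, 0, 0, 0, 0, 0.0041, 0, 0, 0, 0, 0, 0.0041, 0, 0, 0, 0, 0, 0.0041, 0, 0, 0, 0, 0, 0.0041, 0, 0.0004, 0, 0, 0, 0.0041, 0, 0.0004, 0, 0, 0, 0.0041, 0, 0.0004, 0, 0, 0, 0.0041, 0, 0.0004, 0, 0, 0, 0.0041, 0, 0.0004, 0, 0, 0, 0.0041, 0, 0.0004, 0, 0, 0, 0.0041, 0, 0.0004, 0, 0, 0, 0, 0, 0, 0, 0, 0])

```text
time_s: 14.55
tcp_pos: [0.6086, -0.1105, 0.0915]
ee_rot: [0.932, -0.009, 0.363, 0.001]
wrist_force: [-1.0, 0.2, 0.8]
opening: 0.5
grasp_force: 0.3
```

```bash
python3 - <<'E'
from h import *; from station import capture
st()
for n in("side","scene"):
    c=capture(n);np.savez(n+"7.npz",**c);print(n);tiltfit(c)
E
```

```text
t 14.55 tcp [ 0.6086 -0.1105  0.0915] F [-1.   0.2  0.8] open 0.500 q [-0.3848  0.6302  2.148   2.4973  0.4223 -1.2433]
tool axes (cols)
 [[ 0.736 -0.017  0.677]
 [-0.016 -1.    -0.008]
 [ 0.677 -0.005 -0.736]]
side
1094 c [ 0.6807 -0.1076  0.0836] n [ 0.985 -0.052 -0.162]
504 c [ 0.6396 -0.1107  0.0812] n [ 0.75  -0.013  0.661]
20 c [ 0.5986 -0.1374  0.1154] n [ 0.842 -0.297  0.45 ]
scene
1178 c [ 0.6372 -0.1092  0.0836] n [ 0.746 -0.017  0.666]
498 c [ 0.6926 -0.1193  0.0878] n [ 0.972 -0.104 -0.211]
81 c [ 0.6981 -0.07    0.1096] n [ 0.984 -0.028 -0.178]
```

Call:
jog_arm(rows=[0.0035, 0, 0.0008, 0, 0, 0, 0.0035, 0, 0.0008, 0, 0, 0, 0.0035, 0, 0.0008, 0, 0, 0, 0.0035, 0, 0.0008, 0, 0, 0, 0.0034, 0, 0.0017, 0, 0, 0, 0.0034, 0, 0.0017, 0, 0, 0, 0.0034, 0, 0.0017, 0, 0, 0, 0.0032, 0, 0.002, 0, 0, 0, 0.0032, 0, 0.002, 0, 0, 0, 0.0032, 0, 0.002, 0, 0, 0, 0, 0, 0, 0, 0, 0])

```text
time_s: 15.57
tcp_pos: [0.6432, -0.1111, 0.1035]
ee_rot: [0.932, -0.009, 0.363, 0.001]
wrist_force: [-0.6, -0.6, 0.4]
opening: 0.501
grasp_force: 0.3
```

```bash
python3 - <<'E'
from h import *; from station import capture
st()
for n in("side","scene"):
    c=capture(n);np.savez(n+"8.npz",**c);print(n);tiltfit(c)
cv2.imwrite("pics/side8.png",cv2.resize(dict(np.load("side8.npz"))["frame"][200:400,200:440,::-1],(720,600),interpolation=cv2.INTER_CUBIC))
E
```

```text
t 15.57 tcp [ 0.6432 -0.1111  0.1035] F [-0.6 -0.6  0.4] open 0.501 q [-0.3592  0.6277  2.0607  2.397   0.3464 -1.1099]
tool axes (cols)
 [[ 0.736 -0.017  0.677]
 [-0.016 -1.    -0.008]
 [ 0.677 -0.005 -0.736]]
side
723 c [ 0.6839 -0.1073  0.0975] n [ 0.998 -0.041 -0.045]
531 c [ 0.6534 -0.121   0.1005] n [ 0.972 -0.054  0.227]
12 c [ 0.6731 -0.1545  0.0533] n [ 0.986 -0.081 -0.148]
scene
1285 c [ 0.6586 -0.1094  0.1189] n [ 0.985 -0.024  0.173]
777 c [ 0.689  -0.1094  0.0827] n [ 0.952 -0.047 -0.302]
```

View pics/side8.png

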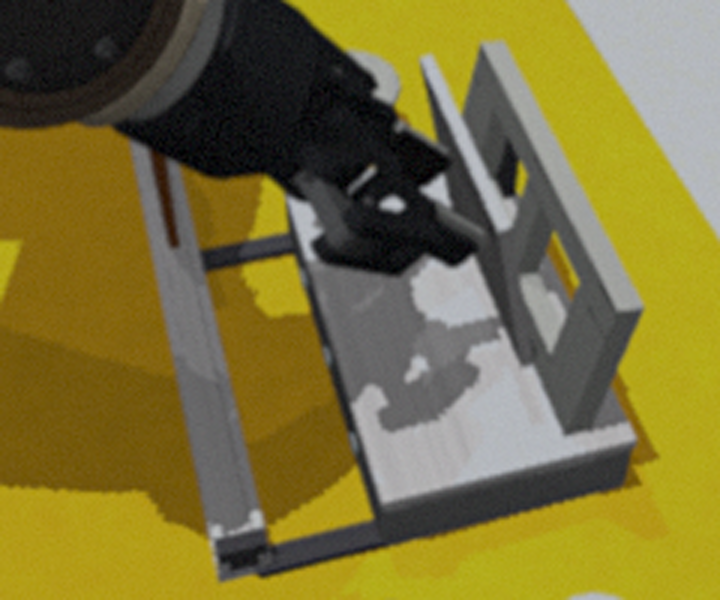

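The plate stands near 80 degrees, with its foot at (525,355) down on the bed by the fence. I'll continue slowly past vertical.

Call:
jog_arm(rows=[0.0013, 0, 0.0012, 0, 0, 0, 0.0013, 0, 0.0012, 0, 0, 0, 0.0013, 0, 0.0012, 0, 0, 0, 0.0013, 0, 0.0012, 0, 0, 0, 0.0013, 0, 0.0012, 0, 0, 0, 0.0013, 0, 0.0012, 0, 0, 0, 0.0009, 0, 0.0014, 0, 0, 0, 0.0009, 0, 0.0014, 0, 0, 0, 0.0009, 0, 0.0014, 0, 0, 0, 0.0009, 0, 0.0014, 0, 0, 0, 0, 0, 0, 0, 0, 0])

```text
time_s: 16.58
tcp_pos: [0.6597, -0.1114, 0.1014]
ee_rot: [0.932, -0.009, 0.363, 0.001]
wrist_force: [0.0, -0.4, -0.0]
opening: 0.505
grasp_force: 0.0
```

```bash
python3 - <<'E'
from h import *; from station import capture
st()
for n in("side","scene"):
    c=capture(n);np.savez(n+"9.npz",**c);print(n);tiltfit(c)
E
```

```text
t 16.58 tcp [ 0.6597 -0.1114  0.1014] F [ 0.  -0.4 -0. ] open 0.505 q [-0.348   0.6431  2.0215  2.3698  0.3251 -1.0703]
tool axes (cols)
 [[ 0.737 -0.018  0.676]
 [-0.016 -1.    -0.008]
 [ 0.676 -0.005 -0.737]]
side
1747 c [ 0.6745 -0.119   0.1006] n [ 0.989 -0.058 -0.137]
16 c [ 0.6824 -0.1576  0.058 ] n [ 0.211 -0.022  0.977]
scene
1165 c [ 0.6875 -0.1126  0.074 ] n [ 0.968 -0.031 -0.249]
529 c [ 0.6887 -0.1089  0.1259] n [ 0.998 -0.024 -0.05 ]
```

Call:
jog_arm(rows=[-0.0044, 0, -0.0041, 0, 0, 0, -0.005, 0, 0.0055, 0, 0, 0, -0.005, 0, 0.0055, 0, 0, 0, -0.005, 0, 0.0055, 0, 0, 0, -0.0038, 0, 0.0041, 0, 0, 0, 0, 0, 0, 0, 0, 0])

```text
time_s: 17.18
tcp_pos: [0.6529, -0.1111, 0.0726]
ee_rot: [0.932, -0.009, 0.362, 0.001]
wrist_force: [-0.7, -0.5, -0.4]
opening: 0.498
grasp_force: 0.0
```

Call:
jog_arm(rows=[0.0015, 0, 0.0014, 0, 0, 0, 0.0015, 0, 0.0014, 0, 0, 0, 0, 0, 0, 0, 0, 0])

```text
time_s: 17.43
tcp_pos: [0.6582, -0.1113, 0.0742]
ee_rot: [0.932, -0.009, 0.363, 0.001]
wrist_force: [-1.0, -1.0, 0.5]
opening: 0.495
grasp_force: 0.0
```

Call:
jog_arm(rows=[0.0011, 0, 0.001, 0, 0, 0, 0, 0, 0, 0, 0, 0])

```text
time_s: 17.6
tcp_pos: [0.6594, -0.1112, 0.074]
ee_rot: [0.932, -0.009, 0.363, 0.001]
wrist_force: [-0.9, -0.1, 0.6]
opening: 0.498
grasp_force: 0.0
```

Call:
jog_arm(rows=[0.0011, 0, 0.001, 0, 0, 0, 0, 0, 0, 0, 0, 0])

```text
time_s: 17.77
tcp_pos: [0.6603, -0.1112, 0.0737]
ee_rot: [0.932, -0.009, 0.362, 0.001]
wrist_force: [-4.5, -0.9, 1.5]
opening: 0.5
grasp_force: 2.2
```

Call:
jog_arm(rows=[0.0007, 0, 0.0007, 0, 0, 0, 0, 0, 0, 0, 0, 0])

```text
time_s: 17.93
tcp_pos: [0.6605, -0.1112, 0.0736]
ee_rot: [0.932, -0.009, 0.362, 0.001]
wrist_force: [-11.3, -0.1, 6.8]
opening: 0.501
grasp_force: 6.3
```

Call:
jog_arm(rows=[-0.0007, 0, -0.0007, 0, 0, 0, -0.003, 0, -0.0028, 0, 0, 0, -0.0074, 0, -0.0068, 0, 0, 0, -0.0147, 0, -0.0135, 0, 0, 0, -0.0147, 0, -0.0135, 0, 0, 0, -0.0147, 0, -0.0135, 0, 0, 0, 0, 0, 0, 0, 0, 0])

```text
time_s: 18.52
tcp_pos: [0.5829, -0.1095, 0.0731]
ee_rot: [0.932, -0.01, 0.361, 0.001]
wrist_force: [0.3, 0.6, -0.6]
opening: 0.495
grasp_force: 0.0
```

```bash
python3 - <<'E'
from h import *; from station import capture
st()
for n in("side","scene"):
    c=capture(n);np.savez(n+"10.npz",**c);print(n);W=cloud(c)
    # plate/fence plane from robot side: points in front
    m=(W[...,0]>.655)&(W[...,0]<.70)&(W[...,1]>-.17)&(W[...,1]<-.05)&(W[...,2]>.125)&(W[...,2]<.15); p=W[m]
    print(len(p),p.mean(0),p.max(0),p.min(0),cv2.minAreaRect((p[:,:2]*1000).astype(np.float32)))
cv2.imwrite("pics/side10.png",cv2.resize(dict(np.load("side10.npz"))["frame"][200:400,200:440,::-1],(720,600),interpolation=cv2.INTER_CUBIC))
E
```

```text
t 18.52 tcp [ 0.5829 -0.1095  0.0731] F [ 0.3  0.6 -0.6] open 0.495 q [-0.4046  0.6574  2.2135  2.5716  0.4977 -1.3462]
tool axes (cols)
 [[ 0.739 -0.018  0.673]
 [-0.018 -1.    -0.008]
 [ 0.673 -0.006 -0.739]]
side
663 [ 0.68329311 -0.11610725  0.1346177 ] [ 0.68988608 -0.05519868  0.14098653] [ 0.67852006 -0.16638294  0.12503093] ((684.2832641601562, -110.82084655761719), (111.18872833251953, 10.34760570526123), 89.3551254272461)
scene
674 [ 0.68782923 -0.10915271  0.13477227] [ 0.69217419 -0.05545245  0.14075012] [ 0.68203387 -0.16479508  0.12500389] ((687.0785522460938, -110.11878967285156), (109.37589263916016, 8.01602554321289), 88.38042449951172)
```

View pics/side10.png

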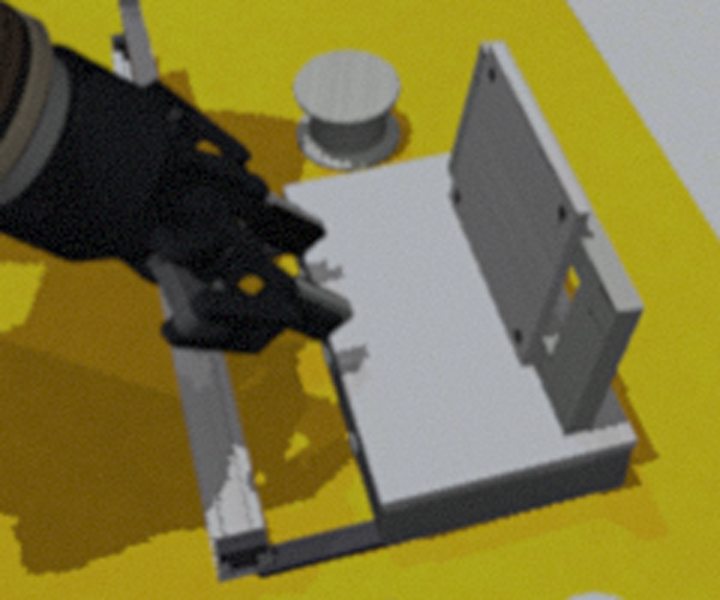

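The plate stands square on the fence: its top is at (490,45)–(585,225) and the foot runs from (455,195) to (525,360). Retreating, then untilting and turning for the tab.

Call:
jog_arm(rows=[0, 0, -0.026, 0, 0, 0, 0, 0, -0.026, 0, 0, 0, 0, 0, -0.026, 0, 0, 0, 0, 0, -0.026, 0, 0, 0, 0, 0, -0.026, 0, 0, 0, 0.0168, 0, -0.0185, 0, 0, 0, 0.0168, 0, -0.0185, 0, 0, 0, 0.0168, 0, -0.0185, 0, 0, 0, 0.0168, 0, -0.0185, 0, 0, 0, 0, 0, 0, 0, -3, 0, 0, 0, 0, 0, -3, 0, 0, 0, 0, 0, -3, 0, 0, 0, 0, 0, -3, 0, 0, 0, 0, 0, -3, 0, 0, 0, 0, 0, -3, 0, 0, 0, 0, 0, -3, 0, 0, 0, 0, 0, -3, 0, 0, 0, 0, 0, -3, 0, 0, 0, 0, 0, -3, 0, 0, 0, 0, 0, 0, 0])

```text
time_s: 20.28
tcp_pos: [0.5009, -0.1063, 0.2482]
ee_rot: [0.991, -0.005, 0.137, -0.007]
wrist_force: [-0.3, 0.0, -0.4]
opening: 0.498
grasp_force: 0.0
```

Call:
jog_arm(rows=[0, 0, 0, 0, -6.2, 0, 0, 0, 0, 0, -6.2, 0, 0, 0, 0, 0, 0, 0])

```text
time_s: 20.53
tcp_pos: [0.5012, -0.1062, 0.2477]
ee_rot: [1.0, -0.004, 0.028, -0.008]
wrist_force: [-0.4, -0.5, -0.1]
opening: 0.501
grasp_force: 0.0
```

```bash
python3 -c "from h import *;st()"
```

```text
t 20.53 tcp [ 0.5012 -0.1062  0.2477] F [-0.4 -0.5 -0.1] open 0.501 q [-0.3546  0.3076  1.8531  0.0434  0.9335  1.1987]
tool axes (cols)
 [[ 0.998 -0.007  0.057]
 [-0.008 -1.     0.016]
 [ 0.057 -0.017 -0.998]]
```

Call:
jog_arm(rows=[0, 0, 0, -0.9, -3.3, 0, 0, 0, 0, 0, 0, -7, 0, 0, 0, 0, 0, -7, 0, 0, 0, 0, 0, -7, 0, 0, 0, 0, 0, -7, 0, 0, 0, 0, 0, -7, 0, 0, 0, 0, 0, -7, 0, 0, 0, 0, 0, -7, 0, 0, 0, 0, 0, -7, 0, 0, 0, 0, 0, -7, 0, 0, 0, 0, 0, -7, 0, 0, 0, 0, 0, -7, 0, 0, 0, 0, 0, -7, 0, 0, 0, 0, 0, -5.2, 0.03, 0.005, 0, 0, 0, 0, 0.03, 0.005, 0, 0, 0, 0, 0.03, 0.005, 0, 0, 0, 0, 0.03, 0.005, 0, 0, 0, 0, 0.03, 0.005, 0, 0, 0, 0, 0, 0, 0, 0, 0, 0], claw=1)

```text
time_s: 22.2
tcp_pos: [0.5281, 0.0475, 0.2474]
ee_rot: [0.714, 0.701, 0.003, 0.0]
wrist_force: [-0.2, -0.2, -0.5]
opening: 1.0
grasp_force: 0.0
```

```bash
python3 -c "from h import *;st()"
```

```text
t 22.20 tcp [0.5281 0.0475 0.2474] F [-0.2 -0.2 -0.5] open 1.000 q [-0.0371  0.3491  1.7868  0.0054  1.0005 -0.0214]
tool axes (cols)
 [[ 0.019  1.     0.005]
 [ 1.    -0.019  0.004]
 [ 0.004  0.005 -1.   ]]
```

Good. Align over the tab (0.531, 0.053), descend, and grip.

Call:
jog_arm(rows=[0.0055, 0.0025, 0.02, 0, 0, 0, 0, 0, 0.028, 0, 0, 0, 0, 0, 0.028, 0, 0, 0, 0, 0, 0.02, 0, 0, 0, 0, 0, 0.005, 0, 0, 0, 0, 0, 0, 0, 0, 0])

```text
time_s: 22.7
tcp_pos: [0.5299, 0.0487, 0.1457]
ee_rot: [0.715, 0.699, 0.001, -0.001]
wrist_force: [0.1, -0.4, 0.5]
opening: 1.003
grasp_force: 0.0
```

Call:
jog_arm(rows=[0, 0, 0, 0, 0, 0, 0, 0, 0, 0, 0, 0, 0, 0, 0, 0, 0, 0, 0, 0, 0, 0, 0, 0, 0, 0, 0, 0, 0, 0, 0, 0, 0, 0, 0, 0, 0, 0, 0, 0, 0, 0, 0, 0, 0, 0, 0, 0], claw=-1, newtons=25)

```text
time_s: 23.37
tcp_pos: [0.5311, 0.0488, 0.1471]
ee_rot: [0.715, 0.699, 0.001, 0.001]
wrist_force: [2.5, 0.7, 4.4]
opening: 0.109
grasp_force: 30.9
```

Call:
jog_arm(rows=[-0.008, 0, 0, 0, 0, 0, -0.015, 0, 0, 0, 0, 0, -0.015, 0, 0, 0, 0, 0, -0.015, 0, 0, 0, 0, 0, -0.015, 0, 0, 0, 0, 0, -0.015, 0, 0, 0, 0, 0, -0.015, 0, 0, 0, 0, 0, -0.015, 0, 0, 0, 0, 0, -0.015, 0, 0, 0, 0, 0, -0.015, 0, 0, 0, 0, 0, -0.012, 0, 0, 0, 0, 0, -0.008, 0, 0, 0, 0, 0, 0, 0, 0, 0, 0, 0])

```text
time_s: 24.45
tcp_pos: [0.5273, -0.1161, 0.1471]
ee_rot: [0.715, 0.699, 0.001, 0.001]
wrist_force: [2.8, -2.0, 6.6]
opening: 0.11
grasp_force: 31.3
```

Call:
jog_arm(rows=[-0.002, 0, 0, 0, 0, 0, -0.002, 0, 0, 0, 0, 0, 0, 0, 0, 0, 0, 0])

```text
time_s: 24.7
tcp_pos: [0.5272, -0.119, 0.1472]
ee_rot: [0.715, 0.699, 0.001, 0.001]
wrist_force: [2.1, -0.8, 6.2]
opening: 0.111
grasp_force: 31.3
```

Call:
jog_arm(rows=[-0.002, 0, 0, 0, 0, 0, 0, 0, 0, 0, 0, 0])

```text
time_s: 24.87
tcp_pos: [0.5272, -0.1209, 0.1471]
ee_rot: [0.715, 0.699, 0.001, 0.001]
wrist_force: [2.5, -0.6, 7.8]
opening: 0.11
grasp_force: 31.3
```

Call:
jog_arm(rows=[-0.002, 0, 0, 0, 0, 0, 0, 0, 0, 0, 0, 0])

```text
time_s: 25.03
tcp_pos: [0.5271, -0.1213, 0.1471]
ee_rot: [0.715, 0.699, 0.002, -0.0]
wrist_force: [4.4, 12.8, 7.8]
opening: 0.111
grasp_force: 31.5
```

Call:
jog_arm(rows=[-0.001, 0, 0, 0, 0, 0, 0, 0, 0, 0, 0, 0])

```text
time_s: 25.2
tcp_pos: [0.5271, -0.1214, 0.1471]
ee_rot: [0.715, 0.699, 0.002, -0.0]
wrist_force: [5.7, 19.3, 8.8]
opening: 0.11
grasp_force: 31.6
```

Call:
jog_arm(rows=[0, 0, 0, 0, 0, 0, 0, 0, 0, 0, 0, 0, 0, 0, 0, 0, 0, 0, 0, 0, 0, 0, 0, 0, 0, 0, 0, 0, 0, 0, 0, 0, 0, 0, 0, 0, 0, 0, -0.03, 0, 0, 0, 0, 0, -0.03, 0, 0, 0, 0, 0, -0.03, 0, 0, 0, 0, 0, -0.03, 0, 0, 0, 0, 0, -0.03, 0, 0, 0, 0, 0, 0, 0, 0, 0], claw=1)

```text
time_s: 26.2
tcp_pos: [0.5278, -0.1238, 0.302]
ee_rot: [0.715, 0.699, 0.002, 0.004]
wrist_force: [-0.0, 0.1, 0.8]
opening: 1.003
grasp_force: 0.0
```

```bash
python3 - <<'E'
from h import *; from station import capture
np.set_printoptions(precision=4,suppress=True)
st()
im=[]
for n in("scene","side"):
    c=capture(n);W=cloud(c);im.append(cv2.resize(c["frame"][150:400,150:450,::-1],(396,330)))
    def box(*b): return W[(W[...,0]>b[0])&(W[...,0]<b[1])&(W[...,1]>b[2])&(W[...,1]<b[3])&(W[...,2]>b[4])&(W[...,2]<b[5])]
    for l,b in(("tab",(.5,.56,-.16,-.08,.15,.163)),("rail",(.5,.56,-.22,.1,.115,.128)),("bottle",(.53,.61,-.33,-.24,.03,.1)),("jar",(.6,.7,-.34,-.25,.03,.06)),("reel",(.59,.7,.0,.09,.03,.05)),("platetop",(.655,.7,-.18,-.04,.128,.15))):
        p=box(*b); print(n,l,len(p),cv2.minAreaRect((p[:,:2]*1000).astype(np.float32)) if len(p) else "",p[:,2].max() if len(p) else "")
    W0=cloud(dict(np.load(n+"0.npz")))
    for b in((.53,.61,-.33,-.24,.03,.1),(.6,.7,-.34,-.25,.03,.06),(.59,.7,.0,.09,.03,.05)):
        f=lambda W:np.nanmean(W[(W[...,0]>b[0])&(W[...,0]<b[1])&(W[...,1]>b[2])&(W[...,1]<b[3])&(W[...,2]>b[4])&(W[...,2]<b[5])],0)
        print("shift",f(W)-f(W0))
    if n=="side":
        p=box(.655,.70,-.155,-.07,.06,.132)
        for _ in range(4):
            a=p.mean(0);v=np.linalg.svd(p-a,full_matrices=False)[2][2];v*=np.sign(v[0]);d=(p-a)@v;p=p[abs(d)<max(.002,1.2*d.std())]
        print("plate face",len(p),a,v,d.std())
cv2.imwrite("pics/final.png",np.hstack(im))
E
```

```text
t 26.20 tcp [ 0.5278 -0.1238  0.302 ] F [-0.   0.1  0.8] open 1.003 q [-0.3527  0.3109  1.6862  0.0011  1.1355 -0.3308]
tool axes (cols)
 [[ 0.022  1.     0.009]
 [ 1.    -0.022 -0.002]
 [-0.002  0.009 -1.   ]]
scene tab 205 ((528.0474853515625, -116.29383850097656), (30.182249069213867, 12.07612419128418), 89.4289321899414) 0.16260191422806164
scene rail 766 ((527.9645385742188, -115.91185760498047), (149.1031036376953, 13.828307151794434), 88.31855773925781) 0.1278906699913761
scene bottle 663 ((571.4256591796875, -281.716552734375), (32.07243347167969, 39.90542221069336), 32.90617752075195) 0.08587355774915306
scene jar 618 ((647.1561889648438, -296.5292053222656), (42.568241119384766, 42.04929733276367), 55.65620803833008) 0.047582568819472426
scene reel 1094 ((641.7929077148438, 43.595848083496094), (58.310977935791016, 57.93717575073242), 73.09257507324219) 0.04283586712299747
scene platetop 595 ((686.9443969726562, -110.71389770507812), (110.33454895019531, 8.211322784423828), 88.01911163330078) 0.14068847203497437
shift [ 0.0001  0.     -0.0002]
shift [-0.      0.0001 -0.    
[... 296 characters left out ...]
3078383
side bottle 1303 ((565.0460815429688, -287.4550476074219), (35.09546661376953, 40.114173889160156), 79.45535278320312) 0.08794605909658648
side jar 1232 ((645.6318969726562, -297.4420166015625), (42.19293975830078, 42.82112121582031), 82.14161682128906) 0.048413379571354
side reel 695 ((640.464111328125, 42.26509094238281), (57.99432373046875, 58.705997467041016), 26.115068435668945) 0.042589632345780726
side platetop 568 ((684.3116455078125, -110.85856628417969), (110.56525421142578, 9.3386869430542), 89.00220489501953) 0.1408850275116586
shift [ 0. -0.  0.]
shift [ 0.  0. -0.]
shift [0. 0. 0.]
plate face 1327 [ 0.6755 -0.1147  0.0976] [ 0.9846 -0.0202 -0.1734] 0.0004172692573227543
```

View pics/final.png

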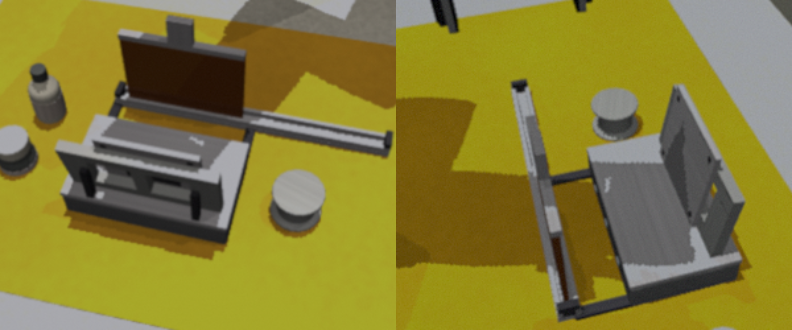

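The guard is at its shut stop (the tab is at (180,30) in the left picture, after 170 mm of travel). The plate leans flat on the fence at 10.0 degrees and square, and the bystanders have not moved.

```bash
python3 -c "
from station import robot
print(robot.finish_job())"
```

```text
the job is handed in; nothing more can be done
None
```

The job is handed in at about 26 s: the guard was opened and shut again to its stop, the plate leans flat and square on the fence, and the bottle, jar and reel did not move.

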